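# Put the kiln props away on their posts

### The job

Put the two hollow round kiln props away on the wooden storage stand: thread the tall one over the tall post and the short one over the short post, each standing upright with its foot down on the board. They are brittle, so lower each one all the way down rather than letting it drop. The square prop, which has no hole, and the crockery are not part of the job.

Things in the scene. Friction and masses are not known exactly. Their poses are not given: they have to be found in the camera images.
- tall_prop: The tall hollow kiln prop: a plain buff ceramic tube standing on end on the table, 75 mm high, 54 mm outer diameter, with a 38 mm bore right through (8 mm walls), about 0.18 kg. Origin: centre of its underside; z up along the bore. Round, so its yaw does not matter.
- short_prop: The short hollow kiln prop: same buff ceramic tube, standing on end on the table, 40 mm high, 54 mm outer diameter, 38 mm bore right through (8 mm walls), about 0.10 kg. Origin: centre of its underside; z up along the bore. (A solid square buff prop, 42 x 42 x 60 mm, standing nearby is not to be used.)
- tall_post (a point): Foot of the tall post, on its centre line at the board's top face (14 mm above the table). The post is an upright wooden dowel 12 mm in diameter, rising 82 mm above this point. It stands on the storage stand, a fixed plywood board 230 x 100 x 14 mm, 65 mm from the board's centre along its length; the board may lie turned any way. x runs along the board's length from the short post to the tall post, z up.
- short_post (a point): Foot of the short post, on its centre line at the board's top face (14 mm above the table). The post is an upright wooden dowel 12 mm in diameter, rising 50 mm above this point, 130 mm from the tall post on the same board. x runs along the board's length from the short post to the tall post, z up.
There are look-alikes about, which are no part of the job. Of the things shaped like the part that bears tall_post, the wooden one is meant. What is shaped like the short_prop but blue is not meant.

How it is judged:
At the end, for the whole second after the job is handed in: The tall prop is threaded on the tall post and the short prop on the short post, the centre of each underside within 18 mm of the foot of its post (so down on the board, with the post in the bore), upright within 10 degrees, at rest (distance between tall_prop and tall_post below 0.018 m and distance between short_prop and short_post below 0.018 m and angle between each of tall_prop, short_prop's own z axis and vertical below 0.17 rad and linear speed of each of tall_prop, short_prop below 0.03 m/s); the robot touches nothing.
It fails at once if the tall prop is dropped (falls faster than 0.6 m/s, some 20 mm, out of the fingers) (contact force between the fingers and tall_prop below 0.05 N and linear speed of tall_prop above 0.6 m/s).
It fails at once if the short prop is dropped (falls faster than 0.6 m/s, some 20 mm, out of the fingers) (contact force between the fingers and short_prop below 0.05 N and linear speed of short_prop above 0.6 m/s).
It also fails if it takes over 64 s, if anything falls off the work surface, if the arm or the gripper's body presses on something with over 40 N, if the wrist force passes 120 N, or if a joint passes its speed limit or range.

### The arm

A 6-joint arm with a two-finger parallel gripper is mounted at the origin on the work surface. World frame = base frame: x ahead of the robot, y to its left, z up, the work surface at z = 0. Lengths are in m, angles in rad, forces in N, time in s.
With the tool pointing down it reaches from about 0.375 to 0.975 m from the base axis. Payload 3.8 kg.
Tool frame: the origin (TCP) lies at the very end of the fingers, on their centre line; the grasp point (between the pads) lies 19 mm behind it; z points along the fingers, y is the direction in which the jaws open and shut (so a half turn about z gives the same grasp; the last joint's range is limited). The gripper opens to 85 mm and grips with 20 to 120 N. Pads are 22 mm wide; open, the fingers measure 114 mm over their backs; the gripper's body (76 mm by 85 mm) begins 54 mm behind the grasp point. The pads swing forward as they close: fully open they stand 13 mm farther back than shut.
Start: joints at [-1.215, 0.264, 1.604, -0, 1.274, -0.037], TCP at [0.258, -0.624, 0.231] pointing down, gripper open.
Joint ranges: [-2.63, 2.63], [-0.94, 2.18], [0.31, 2.57], [-1.31, 4.45], [0, 2.66], [-2.55, 2.55]. Speed limits (rad/s): [2.57, 2.57, 3.14, 3.14, 3.14, 3.14].

### API

Orientations are given as a rotation vector (axis times angle).
In Python, from workcell import bot gives the robot as it stands.
- The arm moves only by the tool jog_arm, never from a script. Its argument "plan" is a list of rows, each an object of numbers: "claw": the closure, from 0 (fully open) to 1 (shut); "x", "y", "z": the shift along the tool's x, y, z in m; "turn": the turn about the tool's z in degrees. In form: [{"claw": .., "x": .., "y": .., "z": .., "turn": ..}, ...]. A call has 1 to 10 rows; each row shifts and turns the commanded pose from where the row before left it, along the tool's axes as they then stand; what a row does not reach is not made up. A row lasts 1/8 s, in which the tool goes at most 62.5 mm and 10.7 degrees, less where a joint would pass 70% of its speed; a pose out of reach is approached as far as the arm can. A call is refused whole if a number of a shift passes 0.0625 or a number of a turn 10.7, either way. A call with a gripper value outside its range is refused whole. The fingers move at their own pace and stop on an object; "newtons" is the grip in N (left out, the last holds). Time passes only in rows, so rows that do not move let the fingers close. It gives the time, the measured TCP pose, the force and the opening at its end, in the units of the state.
- bot.read_state(): the state, without advancing time (a new reading comes with each control period).
- bot.read_camera(name): name is "scene" or "top"; returns the picture (384x512x3 uint8, red, green, blue); there is no depth.
- bot.camera_params(name): a dict with "fx", "fy", "cx", "cy" (pixels), "world_to_cam" (4x4, takes a point from world to camera coordinates). Camera axes: x right, y up, looking along -z (the intrinsics and any distortion apply to the point x, -y, -z); pixel columns grow to the right and rows downward; lengths in m; the calibration is good to about 2 mm. A picture is of the moment at which its call begins. camera_params takes no time and is no camera call.
- bot.finish_job(): hands the job in, once; it reports no verdict.
The state is a dict: "time": time; "q": joint angles; "joint_vel": joint speeds; "joint_torque": joint torques, N m; "tool_pos": TCP position; "tcp_rot": TCP orientation; "wrist_force": force on the tool from outside, world axes, zero at the start; "torque": the same for the moment, N m; "width": opening from 0.0 (shut) to 1.0 (fully open).
Only numpy, scipy, OpenCV 4.12 (cv2) and the standard library are available. Lean on these libraries where they do the work, as an engineer would, in place of code of your own. Each camera call takes 0.05 s, during which the arm holds its last target. There are 200 camera calls.

## Working session

There is one attempt and no reset: what is moved stays moved. The work goes in short steps, Python scripts to look and compute and a tool call to move; the robot and the scene stay as the last step left them, time stands still between calls to the robot, and variables do not carry over. Pictures are saved under pics/ and viewed, about 8 in all and at most 12, crops included, and the job is handed in when it is done.

Besides the shell and the picture viewer there is one more tool, called by a JSON object that holds its "op" and its "data". jog_arm: Moves the arm, as the interface text tells. Its arguments: {"type":"object","properties":{"plan":{"type":"array","items":{"type":"object","properties":{"claw":{"type":"number"},"x":{"type":"number"},"y":{"type":"number"},"z":{"type":"number"},"turn":{"type":"number"}}}},"newtons":{"type":"number"}},"required":["plan"]}

```bash
mkdir -p pics
python3 - <<'E'
from workcell import bot
import cv2,numpy as np
for n in("scene","top"):
    cv2.imwrite(f"pics/{n}0.png",bot.read_camera(n)[:,:,::-1])
    print({k:np.round(v,4).tolist() for k,v in bot.camera_params(n).items() if not isinstance(v,str)})
s=bot.read_state();print({k:np.round(v,3).tolist() for k,v in s.items()})
E
```

```text
{'fx': 480.8765, 'fy': 480.8765, 'cx': 259.7297, 'cy': 193.115, 'world_to_cam': [[-0.7309, 0.6824, -0.0084, 0.3908], [-0.5241, -0.5534, 0.6473, 0.2301], [0.4371, 0.4775, 0.7622, -1.3499], [0.0, 0.0, 0.0, 1.0]]}
{'fx': 450.162, 'fy': 450.162, 'cx': 255.0206, 'cy': 198.4625, 'world_to_cam': [[0.0207, -0.9995, 0.0232, -0.0314], [0.9871, 0.0241, 0.1585, -0.5228], [-0.159, 0.0196, 0.9871, -0.9712], [0.0, 0.0, 0.0, 1.0]]}
{'time': 0.1, 'q': [-1.215, 0.265, 1.605, -0.0, 1.274, -0.037], 'joint_vel': [-0.002, 0.0, -0.001, 0.001, 0.0, 0.001], 'joint_torque': [0.001, -51.671, -36.859, 0.0, 0.006, 0.0], 'tool_pos': [0.258, -0.623, 0.23], 'tcp_rot': [-3.079, -0.613, 0.001], 'wrist_force': [1.092, -0.5, 0.795], 'torque': [-0.041, 0.031, -0.032], 'width': 1.0}
```

View pics/scene0.png

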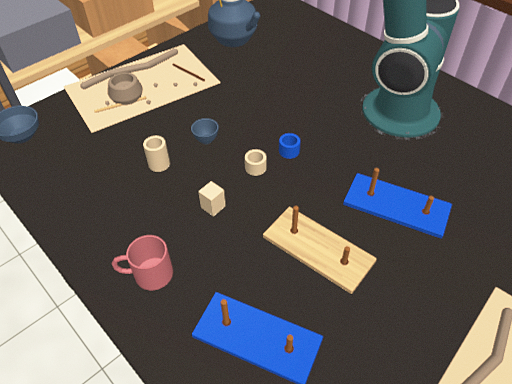

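View pics/top0.png

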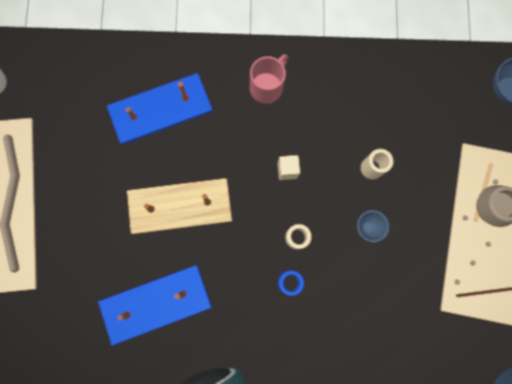

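The scene view shows the wooden stand in the middle between two blue ones, with its tall post at (295,220) and short post at (346,256). In the top view the tall prop is at (378,162), the short prop at (298,236), the stand at (178,206), its tall post at about (206,198) and its short post at about (149,207). I'll measure next.

```bash
cat > h.py <<'E'
import numpy as np,cv2
from workcell import bot
def ray(cam,uv,z):
    p=bot.camera_params(cam);T=np.array(p["world_to_cam"]);R,t=T[:3,:3],T[:3,3]
    d=R.T@np.array([(uv[0]-p["cx"])/p["fx"],-(uv[1]-p["cy"])/p["fy"],-1.]);o=-R.T@t
    return o+d*(z-o[2])/d[2]
def proj(cam,P):
    p=bot.camera_params(cam);T=np.array(p["world_to_cam"]);c=T[:3,:3]@np.array(P)+T[:3,3]
    return np.array([p["cx"]+p["fx"]*c[0]/-c[2],p["cy"]-p["fy"]*c[1]/-c[2]])
def buff(im):
    h=cv2.cvtColor(im,cv2.COLOR_RGB2HSV)
    return cv2.inRange(h,(8,25,70),(32,200,255))
E
python3 - <<'E'
from h import *
im=cv2.imread("pics/top0.png")[:,:,::-1].copy();m=buff(im)
cs,_=cv2.findContours(m,cv2.RETR_EXTERNAL,cv2.CHAIN_APPROX_NONE)
for c in cs:
    a=cv2.contourArea(c)
    if a<200: continue
    (x,y),wh,an=cv2.minAreaRect(c)
    print(a,np.round([x,y,*wh,an],1),np.round(ray("top",(x,y),.014),4))
    if 4000<a<6500: 
        b=cv2.boxPoints(cv2.minAreaRect(c));print(b.round(1).tolist(),[ray("top",q,.014).round(4).tolist() for q in b])
A=cv2.resize(im[120:260,270:410],None,fx=4,fy=4,interpolation=2);
S=cv2.imread("pics/scene0.png")[:,:,::-1]
B=cv2.resize(S[120:190,135:275],None,fx=4,fy=4,interpolation=2);
cv2.imwrite("pics/crop1.png",A[:,:,::-1]);
E
```

```text
581.0 [298. 236.  26.  28.  90.] [ 0.4433 -0.1203  0.014 ]
4675.5 [178.5 205.6  46.5 104.6  83. ] [0.5071 0.1555 0.014 ]
[[123.69999694824219, 188.89999389648438], [227.5, 176.10000610351562], [233.1999969482422, 222.1999969482422], [129.39999389648438, 235.10000610351562]] [[0.5428, 0.2832, 0.014], [0.5791, 0.045, 0.014], [0.4715, 0.0286, 0.014], [0.4368, 0.2632, 0.014]]
554.5 [288.4 166.9  26.   24.4  84.8] [ 0.6047 -0.0969  0.014 ]
794.0 [377.  164.   26.9  36.8  45. ] [ 0.6172 -0.3061  0.014 ]
10605.5 [485.8 233.5  73.9 176.1   7.5] [ 0.4588 -0.5556  0.014 ]
6007.5 [ 18.5 205.  176.   37.   90. ] [0.4996 0.5189 0.014 ]
[[-0.0, 117.0], [37.0, 117.0], [37.0, 293.0], [0.0, 293.0]] [[0.7072, 0.5834, 0.014], [0.7097, 0.4974, 0.014], [0.3041, 0.4582, 0.014], [0.3026, 0.5391, 0.014]]
```

View pics/crop1.png

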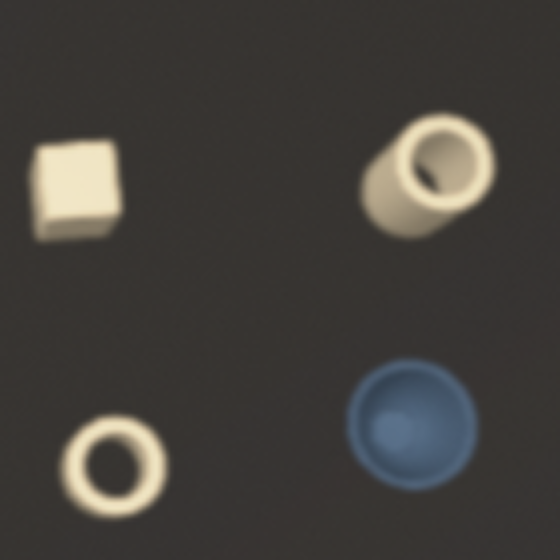

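Run:
```python
from h import *
S=cv2.imread("pics/scene0.png")[:,:,::-1].copy();im=cv2.imread("pics/top0.png")[:,:,::-1].copy()
T=ray("top",(381.1,160.4),.075);H=ray("top",(298.2,236.1),.04);print("tall",T.round(4),"short",H.round(4))
print("proj scene",proj("scene",T).round(1),proj("scene",H).round(1))
A=cv2.resize(S[125:265,140:390],None,fx=3,fy=3,interpolation=2)
for P in(T,H):
    t=np.linspace(0,6.3,40);pts=[((proj("scene",P+[.027*np.cos(a),.027*np.sin(a),0])-[140,125]+.5)*3).astype(int) for a in t]
    cv2.polylines(A,[np.array(pts)],False,(255,0,0),1)
B=cv2.resize(im[170:240,120:240],None,fx=6,fy=6,interpolation=2)
W=np.zeros((570,800,3),np.uint8)
cv2.imwrite("pics/s1.png",A[:,:,::-1]);cv2.imwrite("pics/b1.png",B[:,:,::-1])
```

```text
tall [ 0.6105 -0.2972  0.075 ] short [ 0.441  -0.1177  0.04  ]
proj scene [153.1 142.4] [254.8 156.5]
```

View pics/s1.png

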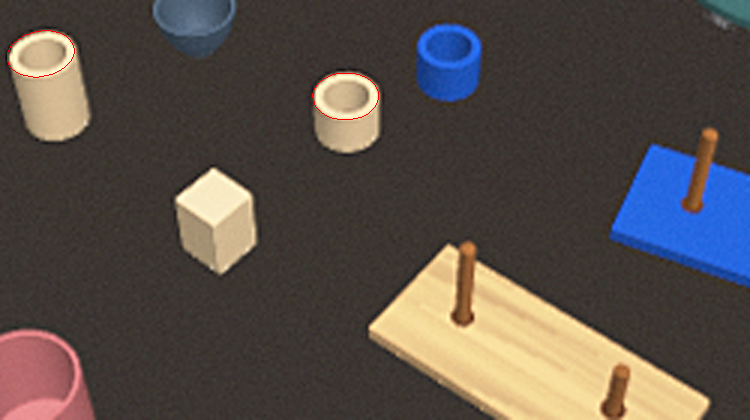

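View pics/b1.png

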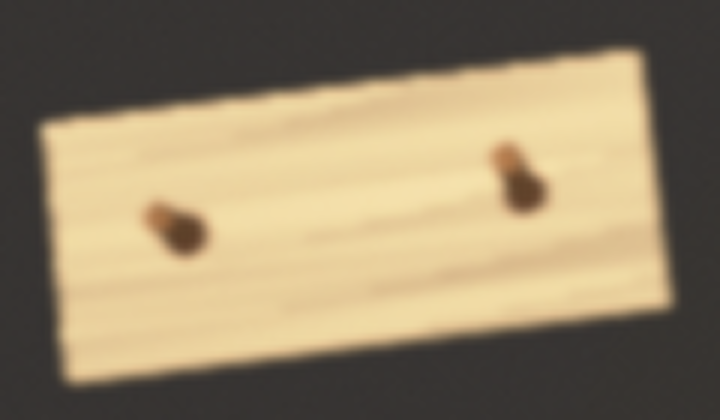

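The red rim circles (54 mm, projected from the top view) fit both props in the scene view. In the top crop the tall post's foot is at (524,192) and its tip at (507,157). The short post's foot is at (185,235) and its tip at (157,216).

Run:
```python
from h import *
f=lambda u,v:(u/6+120-.4,v/6+170-.4)
for n,a,z in(("tall foot",(524,192),.014),("tall tip",(506,155),.096),("short foot",(185,235),.014),("short tip",(156,214),.064)):
    print(n,ray("top",f(*a),z).round(4))
c=np.array([ray("top",f(*a),.014) for a in((40,123),(640,50),(672,305),(68,382))]);m=c.mean(0)
d=(c[1]+c[2]-c[0]-c[3]);d/=np.linalg.norm(d);print("board",m.round(4),"tall",(m+.065*d).round(4),"short",(m-.065*d).round(4),d.round(3))
g=lambda u,v:(u/3+140-.4,v/3+125-.4)
for n,a,z in(("tall tip",(468,244),.096),("short tip",(622,368),.064),("tall foot",(462,318),.014),("short foot",(612,410),.014)):
    print("scene",n,ray("scene",g(*a),z).round(4))
from scipy.spatial.transform import Rotation as R
print(R.from_rotvec(bot.read_state()["tcp_rot"]).as_matrix().round(3))
```

```text
tall foot [0.5179 0.0906 0.014 ]
tall tip [0.5186 0.0902 0.096 ]
short foot [0.4981 0.2192 0.014 ]
short tip [0.499  0.2195 0.064 ]
board [0.5078 0.1543 0.014 ] tall [0.5176 0.0901 0.014 ] short [0.4981 0.2186 0.014 ] [ 0.15  -0.989  0.   ]
scene tall tip [0.5143 0.0896 0.096 ]
scene short tip [0.4963 0.2199 0.064 ]
scene tall foot [0.5178 0.0923 0.014 ]
scene short foot [0.4981 0.2207 0.014 ]
[[ 0.924  0.383 -0.001]
 [ 0.383 -0.924  0.002]
 [ 0.    -0.002 -1.   ]]
```

{"op": "jog_arm", "data": {"plan": [{"claw": 0, "x": 0.03, "y": -0.011}, {"claw": 0, "x": 0.047, "y": -0.0175}, {"claw": 0, "x": 0.047, "y": -0.0175}, {"claw": 0, "x": 0.047, "y": -0.0175}, {"claw": 0, "x": 0.047, "y": -0.0175}, {"claw": 0, "x": 0.047, "y": -0.0175}, {"claw": 0, "x": 0.047, "y": -0.0175}, {"claw": 0, "x": 0.047, "y": -0.0175}, {"claw": 0, "x": 0.047, "y": -0.0175}, {"claw": 0, "x": 0.0446, "y": -0.0152}], "newtons": 30}}

```text
schema error: expected keys claw, x, y, z, turn
```

{"op": "jog_arm", "data": {"plan": [{"claw": 0, "x": 0.03, "y": -0.011, "z": 0, "turn": 0}, {"claw": 0, "x": 0.047, "y": -0.0175, "z": 0, "turn": 0}, {"claw": 0, "x": 0.047, "y": -0.0175, "z": 0, "turn": 0}, {"claw": 0, "x": 0.047, "y": -0.0175, "z": 0, "turn": 0}, {"claw": 0, "x": 0.047, "y": -0.0175, "z": 0, "turn": 0}, {"claw": 0, "x": 0.047, "y": -0.0175, "z": 0, "turn": 0}, {"claw": 0, "x": 0.047, "y": -0.0175, "z": 0, "turn": 0}, {"claw": 0, "x": 0.047, "y": -0.0175, "z": 0, "turn": 0}, {"claw": 0, "x": 0.047, "y": -0.0175, "z": 0, "turn": 0}, {"claw": 0, "x": 0.0446, "y": -0.0152, "z": 0, "turn": 0}], "newtons": 30}}

```text
time: 1.35
tool_pos: [0.6118, -0.296, 0.2306]
tcp_rot: [-3.08, -0.613, 0.001]
wrist_force: [1.0, -1.0, -0.1]
width: 0.997
```

{"op": "jog_arm", "data": {"plan": [{"claw": 0, "x": -0.001, "y": 0, "z": 0.03, "turn": 0}, {"claw": 0, "x": 0, "y": 0, "z": 0.04, "turn": 0}, {"claw": 0, "x": 0, "y": 0, "z": 0.04, "turn": 0}, {"claw": 0, "x": 0, "y": 0, "z": 0.04, "turn": 0}, {"claw": 0, "x": 0, "y": 0, "z": 0.025, "turn": 0}, {"claw": 0, "x": 0, "y": 0, "z": 0.013, "turn": 0}, {"claw": 0, "x": 0, "y": 0, "z": 0, "turn": 0}]}}

```text
time: 2.22
tool_pos: [0.6093, -0.2975, 0.0421]
tcp_rot: [-3.08, -0.613, 0.003]
wrist_force: [-0.4, 0.3, 0.1]
width: 1.002
```

{"op": "jog_arm", "data": {"plan": [{"claw": 0.25, "x": 0, "y": 0, "z": 0, "turn": 0}, {"claw": 0.4, "x": 0, "y": 0, "z": 0, "turn": 0}, {"claw": 0.6, "x": 0, "y": 0, "z": 0, "turn": 0}, {"claw": 1, "x": 0, "y": 0, "z": 0, "turn": 0}, {"claw": 1, "x": 0, "y": 0, "z": 0, "turn": 0}, {"claw": 1, "x": 0, "y": 0, "z": 0, "turn": 0}, {"claw": 1, "x": 0, "y": 0, "z": 0, "turn": 0}, {"claw": 1, "x": 0, "y": 0, "z": 0, "turn": 0}]}}

```text
time: 3.22
tool_pos: [0.6114, -0.2986, 0.0454]
tcp_rot: [3.079, 0.613, 0.004]
wrist_force: [-0.6, 0.2, 6.7]
width: 0.616
```

{"op": "jog_arm", "data": {"plan": [{"claw": 1, "x": 0, "y": 0, "z": -0.01, "turn": 0}, {"claw": 1, "x": 0, "y": 0, "z": -0.02, "turn": 0}, {"claw": 1, "x": 0, "y": 0, "z": -0.03, "turn": 0}, {"claw": 1, "x": 0, "y": 0, "z": -0.03, "turn": 0}, {"claw": 1, "x": 0, "y": 0, "z": -0.03, "turn": 0}, {"claw": 1, "x": 0, "y": 0, "z": -0.03, "turn": 0}, {"claw": 1, "x": 0, "y": 0, "z": -0.01, "turn": 0}], "newtons": 40}}

```text
time: 4.1
tool_pos: [0.6115, -0.2987, 0.2073]
tcp_rot: [3.078, 0.612, 0.007]
wrist_force: [-0.5, 0.2, -0.9]
width: 0.613
```

{"op": "jog_arm", "data": {"plan": [{"claw": 1, "x": 0.003, "y": -0.02, "z": 0, "turn": 0}, {"claw": 1, "x": 0.007, "y": -0.044, "z": 0, "turn": 0}, {"claw": 1, "x": 0.007, "y": -0.044, "z": 0, "turn": 0}, {"claw": 1, "x": 0.007, "y": -0.044, "z": 0, "turn": 0}, {"claw": 1, "x": 0.007, "y": -0.044, "z": 0, "turn": 0}, {"claw": 1, "x": 0.007, "y": -0.044, "z": 0, "turn": 0}, {"claw": 1, "x": 0.007, "y": -0.044, "z": 0, "turn": 0}, {"claw": 1, "x": 0.007, "y": -0.044, "z": 0, "turn": 0}, {"claw": 1, "x": 0.007, "y": -0.044, "z": 0, "turn": 0}, {"claw": 1, "x": 0.0035, "y": -0.023, "z": 0, "turn": 0}]}}

```text
time: 5.35
tool_pos: [0.5134, 0.0935, 0.201]
tcp_rot: [-3.079, -0.616, 0.007]
wrist_force: [0.9, -0.5, -1.3]
width: 0.614
```

Run:
```python
from h import *
print(np.round(bot.read_state()["tool_pos"],4), [proj(c,(.518,.09,.096)).round(1).tolist() for c in("scene","top")])
S=bot.read_camera("scene");A=cv2.resize(S[80:280,200:400],None,fx=3,fy=3,interpolation=2)
cv2.imwrite("pics/s2.png",A[:,:,::-1])
```

```text
[0.5134 0.0935 0.201 ] [[294.5, 207.0], [204.0, 195.7]]
```

View pics/s2.png

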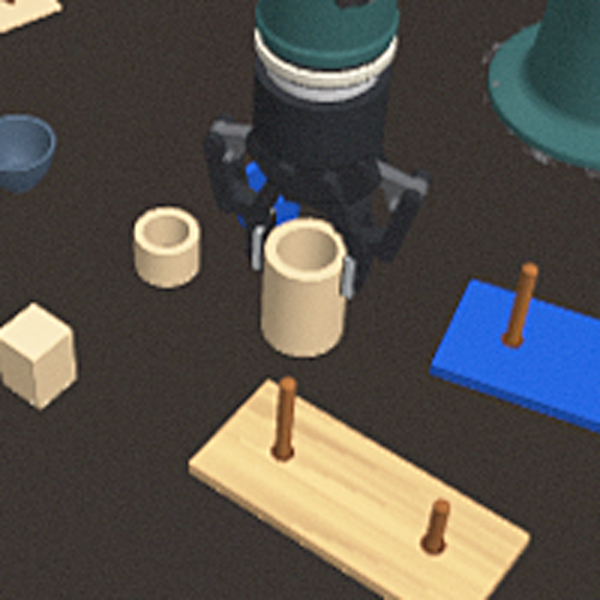

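The tall prop hangs upright in the fingers, with its rim at crop (306,247). I'll check how it sits relative to the TCP.

Run:
```python
from h import *
u=(306/3+200-.4,247/3+80-.4)
for z in(.229,.233,.237):print(ray("scene",u,z).round(4))
print(ray("scene",(303/3+199.6,322/3+79.6),.16).round(4))
s=bot.read_state();print(np.round(s["tool_pos"],4),np.round(s["wrist_force"],2))
```

```text
[0.5111 0.0933 0.229 ]
[0.5141 0.0958 0.233 ]
[0.517  0.0983 0.237 ]
[0.5114 0.0964 0.16  ]
[0.513  0.0954 0.2011] [-1.46  2.95 -2.8 ]
```

{"op": "jog_arm", "data": {"plan": [{"claw": 1, "x": 0.003, "y": 0.006, "z": 0, "turn": 0}, {"claw": 1, "x": 0, "y": 0, "z": 0.015, "turn": 0}, {"claw": 1, "x": 0, "y": 0, "z": 0.025, "turn": 0}, {"claw": 1, "x": 0, "y": 0, "z": 0.025, "turn": 0}, {"claw": 1, "x": 0, "y": 0, "z": 0.025, "turn": 0}, {"claw": 1, "x": 0, "y": 0, "z": 0.02, "turn": 0}, {"claw": 1, "x": 0, "y": 0, "z": 0.012, "turn": 0}, {"claw": 1, "x": 0, "y": 0, "z": 0.004, "turn": 0}, {"claw": 1, "x": 0, "y": 0, "z": 0, "turn": 0}]}}

```text
time: 6.52
tool_pos: [0.5219, 0.0862, 0.0773]
tcp_rot: [3.081, 0.612, -0.0]
wrist_force: [1.1, 0.2, -0.7]
width: 0.613
```

{"op": "jog_arm", "data": {"plan": [{"claw": 1, "x": -0.001, "y": -0.004, "z": 0.006, "turn": 0}, {"claw": 1, "x": 0, "y": 0, "z": 0.006, "turn": 0}, {"claw": 1, "x": 0, "y": 0, "z": 0.004, "turn": 0}, {"claw": 1, "x": 0, "y": 0, "z": 0, "turn": 0}]}}

```text
time: 7.02
tool_pos: [0.5189, 0.0898, 0.0608]
tcp_rot: [-3.081, -0.613, 0.001]
wrist_force: [0.6, 0.1, -1.4]
width: 0.612
```

{"op": "jog_arm", "data": {"plan": [{"claw": 1, "x": 0, "y": 0, "z": 0.0015, "turn": 0}, {"claw": 1, "x": 0, "y": 0, "z": 0.0015, "turn": 0}, {"claw": 1, "x": 0, "y": 0, "z": 0, "turn": 0}]}}

```text
time: 7.4
tool_pos: [0.5198, 0.09, 0.0595]
tcp_rot: [-3.081, -0.613, -0.001]
wrist_force: [-2.0, 0.7, 4.8]
width: 0.614
```

{"op": "jog_arm", "data": {"plan": [{"claw": 1, "x": 0, "y": 0, "z": 0.001, "turn": 0}, {"claw": 0.3, "x": 0, "y": 0, "z": 0, "turn": 0}, {"claw": 0.2, "x": 0, "y": 0, "z": 0, "turn": 0}, {"claw": 0, "x": 0, "y": 0, "z": 0, "turn": 0}, {"claw": 0, "x": 0, "y": 0, "z": 0, "turn": 0}, {"claw": 0, "x": 0, "y": 0, "z": 0, "turn": 0}, {"claw": 0, "x": 0, "y": 0, "z": 0, "turn": 0}]}}

```text
time: 8.28
tool_pos: [0.5192, 0.0898, 0.0572]
tcp_rot: [-3.081, -0.613, 0.0]
wrist_force: [0.2, -0.1, -0.5]
width: 1.001
```

{"op": "jog_arm", "data": {"plan": [{"claw": 0, "x": 0, "y": 0, "z": -0.01, "turn": 0}, {"claw": 0, "x": 0, "y": 0, "z": -0.025, "turn": 0}, {"claw": 0, "x": 0, "y": 0, "z": -0.035, "turn": 0}, {"claw": 0, "x": 0, "y": 0, "z": -0.035, "turn": 0}, {"claw": 0, "x": 0, "y": 0, "z": -0.035, "turn": 0}, {"claw": 0, "x": 0, "y": 0, "z": -0.01, "turn": 0}, {"claw": 0, "x": 0, "y": 0, "z": 0, "turn": 0}]}}

```text
time: 9.15
tool_pos: [0.5196, 0.0898, 0.2078]
tcp_rot: [3.081, 0.613, 0.002]
wrist_force: [0.3, 0.5, 0.1]
width: 1.004
```

{"op": "jog_arm", "data": {"plan": [{"claw": 0, "x": -0.012, "y": 0.013, "z": 0, "turn": 0}, {"claw": 0, "x": -0.026, "y": 0.028, "z": 0, "turn": 0}, {"claw": 0, "x": -0.028, "y": 0.029, "z": 0, "turn": 0}, {"claw": 0, "x": -0.028, "y": 0.029, "z": 0, "turn": 0}, {"claw": 0, "x": -0.028, "y": 0.03, "z": 0, "turn": 0}, {"claw": 0, "x": -0.02, "y": 0.022, "z": 0, "turn": 0}, {"claw": 0, "x": -0.01, "y": 0.011, "z": 0, "turn": 0}, {"claw": 0, "x": 0, "y": 0, "z": 0, "turn": 0}, {"claw": 0, "x": 0, "y": 0, "z": 0, "turn": 0}]}}

```text
time: 10.28
tool_pos: [0.4408, -0.1175, 0.2069]
tcp_rot: [-3.08, -0.613, 0.001]
wrist_force: [-0.0, 0.1, -0.1]
width: 1.002
```

Run:
```python
from h import *
print(np.round(bot.read_state()["tool_pos"],4))
S=bot.read_camera("scene");A=cv2.resize(S[80:280,200:400],None,fx=3,fy=3,interpolation=2)
cv2.imwrite("pics/s3.png",A[:,:,::-1])
```

```text
[ 0.4408 -0.1175  0.2069]
```

View pics/s3.png

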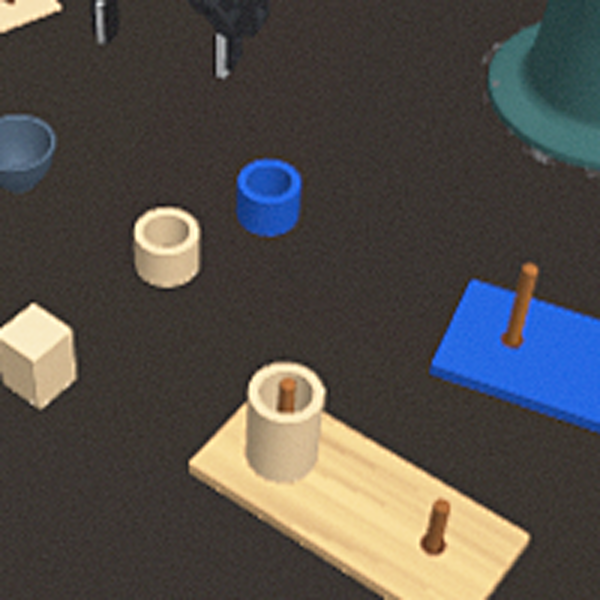

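The tall prop stands on the board with its post in the bore (crop 285,395). The short prop has not moved (crop 167,230).

{"op": "jog_arm", "data": {"plan": [{"claw": 0, "x": 0, "y": 0, "z": 0.025, "turn": 0}, {"claw": 0, "x": 0, "y": 0, "z": 0.04, "turn": 0}, {"claw": 0, "x": 0, "y": 0, "z": 0.04, "turn": 0}, {"claw": 0, "x": 0, "y": 0, "z": 0.04, "turn": 0}, {"claw": 0, "x": 0, "y": 0, "z": 0.03, "turn": 0}, {"claw": 0, "x": 0, "y": 0, "z": 0.015, "turn": 0}, {"claw": 0, "x": 0, "y": 0, "z": 0.007, "turn": 0}, {"claw": 0, "x": 0, "y": 0, "z": 0, "turn": 0}, {"claw": 0, "x": 0, "y": 0, "z": 0, "turn": 0}]}}

```text
time: 11.45
tool_pos: [0.4421, -0.1183, 0.0114]
tcp_rot: [3.08, 0.613, 0.003]
wrist_force: [0.1, -0.1, 0.1]
width: 0.999
```

{"op": "jog_arm", "data": {"plan": [{"claw": 0.25, "x": 0, "y": 0, "z": 0, "turn": 0}, {"claw": 0.4, "x": 0, "y": 0, "z": 0, "turn": 0}, {"claw": 0.6, "x": 0, "y": 0, "z": 0, "turn": 0}, {"claw": 1, "x": 0, "y": 0, "z": 0, "turn": 0}, {"claw": 1, "x": 0, "y": 0, "z": 0, "turn": 0}, {"claw": 1, "x": 0, "y": 0, "z": 0, "turn": 0}, {"claw": 1, "x": 0, "y": 0, "z": 0, "turn": 0}, {"claw": 1, "x": 0, "y": 0, "z": 0, "turn": 0}], "newtons": 30}}

```text
time: 12.45
tool_pos: [0.4415, -0.1183, 0.0112]
tcp_rot: [3.081, 0.613, 0.002]
wrist_force: [-1.9, 1.1, 5.5]
width: 0.613
```

{"op": "jog_arm", "data": {"plan": [{"claw": 1, "x": 0, "y": 0, "z": -0.01, "turn": 0}, {"claw": 1, "x": 0, "y": 0, "z": -0.025, "turn": 0}, {"claw": 1, "x": 0, "y": 0, "z": -0.035, "turn": 0}, {"claw": 1, "x": 0, "y": 0, "z": -0.035, "turn": 0}, {"claw": 1, "x": 0, "y": 0, "z": -0.035, "turn": 0}, {"claw": 1, "x": 0, "y": 0, "z": -0.03, "turn": 0}, {"claw": 1, "x": 0, "y": 0, "z": -0.01, "turn": 0}, {"claw": 1, "x": 0, "y": 0, "z": 0, "turn": 0}], "newtons": 40}}

```text
time: 13.45
tool_pos: [0.441, -0.1181, 0.1905]
tcp_rot: [3.081, 0.613, 0.001]
wrist_force: [-0.7, 0.5, -0.7]
width: 0.613
```

{"op": "jog_arm", "data": {"plan": [{"claw": 1, "x": 0.01, "y": -0.016, "z": 0, "turn": 0}, {"claw": 1, "x": 0.022, "y": -0.035, "z": 0, "turn": 0}, {"claw": 1, "x": 0.024, "y": -0.038, "z": 0, "turn": 0}, {"claw": 1, "x": 0.024, "y": -0.038, "z": 0, "turn": 0}, {"claw": 1, "x": 0.024, "y": -0.038, "z": 0, "turn": 0}, {"claw": 1, "x": 0.024, "y": -0.038, "z": 0, "turn": 0}, {"claw": 1, "x": 0.024, "y": -0.038, "z": 0, "turn": 0}, {"claw": 1, "x": 0.019, "y": -0.031, "z": 0, "turn": 0}, {"claw": 1, "x": 0.01, "y": -0.018, "z": 0, "turn": 0}, {"claw": 1, "x": 0, "y": 0, "z": 0, "turn": 0}]}}

```text
time: 14.7
tool_pos: [0.4963, 0.2197, 0.1888]
tcp_rot: [3.08, 0.616, -0.004]
wrist_force: [0.7, -0.5, -0.0]
width: 0.611
```

Run:
```python
from h import *
print(np.round(bot.read_state()["tool_pos"],4))
S=bot.read_camera("scene");A=cv2.resize(S[80:280,240:440],None,fx=3,fy=3,interpolation=2)
cv2.imwrite("pics/s4.png",A[:,:,::-1])
```

```text
[0.4963 0.2197 0.1888]
```

View pics/s4.png

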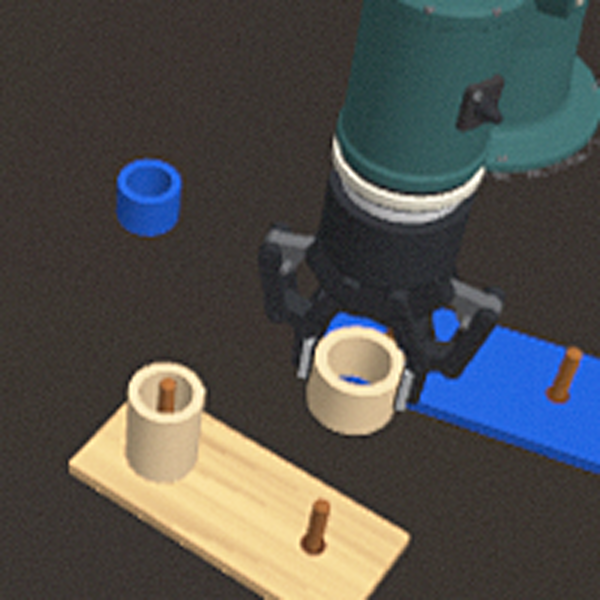

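The short prop is held level. The jaw line runs along the board, and the fingers clear the tall prop by over 40 mm.

{"op": "jog_arm", "data": {"plan": [{"claw": 1, "x": 0.001, "y": 0.001, "z": 0.015, "turn": 0}, {"claw": 1, "x": 0, "y": 0, "z": 0.03, "turn": 0}, {"claw": 1, "x": 0, "y": 0, "z": 0.03, "turn": 0}, {"claw": 1, "x": 0, "y": 0, "z": 0.025, "turn": 0}, {"claw": 1, "x": 0, "y": 0, "z": 0.02, "turn": 0}, {"claw": 1, "x": 0, "y": 0, "z": 0.015, "turn": 0}, {"claw": 1, "x": 0, "y": 0, "z": 0.015, "turn": 0}, {"claw": 1, "x": 0, "y": 0, "z": 0.008, "turn": 0}, {"claw": 1, "x": 0, "y": 0, "z": 0, "turn": 0}, {"claw": 1, "x": 0, "y": 0, "z": 0, "turn": 0}]}}

```text
time: 16.0
tool_pos: [0.499, 0.2189, 0.0329]
tcp_rot: [-3.081, -0.613, -0.002]
wrist_force: [0.8, 0.1, -0.5]
width: 0.61
```

{"op": "jog_arm", "data": {"plan": [{"claw": 1, "x": 0, "y": 0, "z": 0.0015, "turn": 0}, {"claw": 1, "x": 0, "y": 0, "z": 0.0015, "turn": 0}, {"claw": 1, "x": 0, "y": 0, "z": 0, "turn": 0}]}}

```text
time: 16.38
tool_pos: [0.4983, 0.2187, 0.0293]
tcp_rot: [-3.081, -0.613, -0.0]
wrist_force: [-0.4, -0.2, -0.9]
width: 0.615
```

{"op": "jog_arm", "data": {"plan": [{"claw": 1, "x": 0, "y": 0, "z": 0.0015, "turn": 0}, {"claw": 1, "x": 0, "y": 0, "z": 0.0015, "turn": 0}, {"claw": 1, "x": 0, "y": 0, "z": 0, "turn": 0}]}}

```text
time: 16.75
tool_pos: [0.4982, 0.2185, 0.026]
tcp_rot: [3.081, 0.613, -0.001]
wrist_force: [0.3, 0.1, -1.1]
width: 0.607
```

{"op": "jog_arm", "data": {"plan": [{"claw": 1, "x": 0, "y": 0, "z": 0.001, "turn": 0}, {"claw": 1, "x": 0, "y": 0, "z": 0, "turn": 0}]}}

```text
time: 17.0
tool_pos: [0.4985, 0.2187, 0.0254]
tcp_rot: [-3.081, -0.613, -0.0]
wrist_force: [0.5, 0.5, -0.0]
width: 0.614
```

{"op": "jog_arm", "data": {"plan": [{"claw": 1, "x": 0, "y": 0, "z": 0.001, "turn": 0}, {"claw": 1, "x": 0, "y": 0, "z": 0.0005, "turn": 0}, {"claw": 1, "x": 0, "y": 0, "z": 0, "turn": 0}]}}

```text
time: 17.38
tool_pos: [0.4985, 0.2187, 0.0253]
tcp_rot: [3.081, 0.613, -0.0]
wrist_force: [-5.1, -2.1, 10.6]
width: 0.607
```

Contact (10.6 N upward). Now I'll release and retreat.

{"op": "jog_arm", "data": {"plan": [{"claw": 0.3, "x": 0, "y": 0, "z": 0, "turn": 0}, {"claw": 0.2, "x": 0, "y": 0, "z": 0, "turn": 0}, {"claw": 0, "x": 0, "y": 0, "z": 0, "turn": 0}, {"claw": 0, "x": 0, "y": 0, "z": 0, "turn": 0}, {"claw": 0, "x": 0, "y": 0, "z": 0, "turn": 0}, {"claw": 0, "x": 0, "y": 0, "z": 0, "turn": 0}]}}

```text
time: 18.12
tool_pos: [0.4983, 0.2186, 0.0237]
tcp_rot: [-3.081, -0.613, 0.0]
wrist_force: [0.2, -0.2, 0.3]
width: 0.998
```

{"op": "jog_arm", "data": {"plan": [{"claw": 0, "x": 0, "y": 0, "z": -0.01, "turn": 0}, {"claw": 0, "x": 0, "y": 0, "z": -0.025, "turn": 0}, {"claw": 0, "x": 0, "y": 0, "z": -0.04, "turn": 0}, {"claw": 0, "x": 0, "y": 0, "z": -0.04, "turn": 0}, {"claw": 0, "x": 0, "y": 0, "z": -0.04, "turn": 0}, {"claw": 0, "x": 0, "y": 0, "z": -0.04, "turn": 0}, {"claw": 0, "x": 0, "y": 0, "z": -0.02, "turn": 0}, {"claw": 0, "x": 0, "y": 0, "z": 0, "turn": 0}]}}

```text
time: 19.12
tool_pos: [0.4994, 0.219, 0.2407]
tcp_rot: [-3.081, -0.613, -0.006]
wrist_force: [-0.8, -0.7, -0.7]
width: 1.002
```

Run:
```python
from h import *
S=bot.read_camera("scene");A=cv2.resize(S[80:280,240:440],None,fx=3,fy=3,interpolation=2)
for P in((.518,.09,.089),(.498,.219,.054)):
    pts=[((proj("scene",np.array(P)+[.027*np.cos(a),.027*np.sin(a),0])-[240,80]+.5)*3).astype(int) for a in np.linspace(0,6.3,40)]
    cv2.polylines(A,[np.array(pts)],False,(255,0,0),1)
cv2.imwrite("pics/s5.png",A[:,:,::-1])
```

```text
(no output)
```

View pics/s5.png

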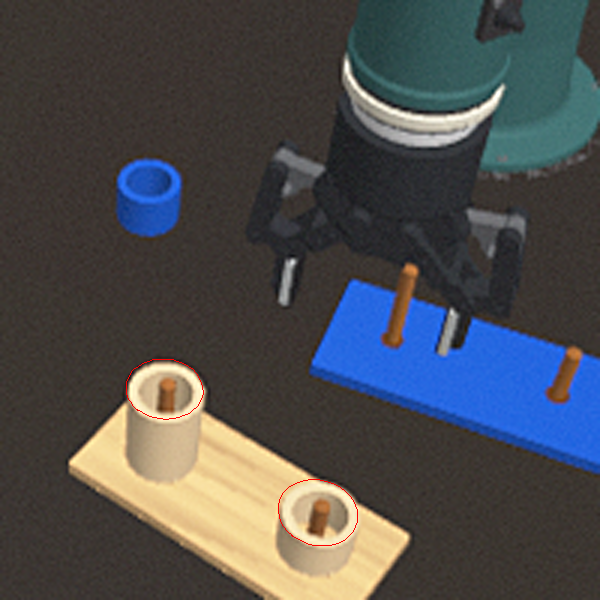

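Both props are on their posts, upright and down on the board. The rims match the expected circles within about 2 mm, and the gripper is clear.

```bash
python3 -c "
from workcell import bot
print(bot.finish_job())"
```

```text
the job is handed in; nothing more can be done
None
```

Both props are on the wooden stand: the tall one over the tall post and the short one over the short post. I lowered each until the wrist force showed it touching the board (about 5 N and 11 N), then opened the fingers and backed off.

In the last picture, both props stood upright with the posts in their bores. Their rims were within about 2 mm of where they should be, judged by eye against drawn circles. The open gripper was clear, about 0.24 m up. The job was handed in at about 19 s of the 64 s limit. No check failed or disagreed, though TCP readings taken just after fast moves were a few mm off target, so I corrected for that before lowering the props.

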